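# Shut the lens carton, then seat the lens barrel in the V-block and hold it down

## Robot

A 6-joint arm with a two-finger parallel gripper is mounted at the origin on the work surface. World frame = base frame: x ahead of the robot, y to its left, z up, the work surface at z = 0. Lengths are in m, angles in rad, forces in N, time in s.
With the tool pointing down it reaches from about 0.375 to 0.975 m from the base axis. Payload 3.8 kg.
Tool frame: the origin (TCP) lies at the very end of the fingers, on their centre line; the grasp point (between the pads) lies 19 mm behind it (grasp_offset is the distance from the TCP to the grasp point, in m); z points along the fingers, y is the line along which they close (so a half turn about z gives the same grasp; the last joint's range is limited). The gripper opens to 85 mm and grips with 20 to 120 N. Pads are 22 mm wide; open, the fingers measure 114 mm over their backs; the gripper's body (76 mm by 85 mm) begins 54 mm behind the grasp point. The pads swing forward as they close: fully open they stand 13 mm farther back than shut.
Start: joints at [-1.186, 0.264, 1.604, -0, 1.274, -0.037], TCP at [0.276, -0.616, 0.231] pointing down, gripper open.
Joint ranges: [-2.63, 2.63], [-0.94, 2.18], [0.31, 2.57], [-1.31, 4.45], [0, 2.66], [-2.55, 2.55]. Speed limits (rad/s): [2.57, 2.57, 3.14, 3.14, 3.14, 3.14].

## Interface

Orientations are given as a 3x3 rotation matrix whose columns are the frame's x, y, z axes.
In Python, from bench import read_state, camera, finish_job, grasp_offset gives the robot as it stands.
- The arm moves only by the shell command python3 -m handwheel 'ROWS' [OPENING] [FORCE]. ROWS is text: rows parted by semicolons, each of 6 numbers parted by spaces: the shift along the tool's x, y, z normalised to -1 to 1, where 1 is 1 m, then the turn, a rotation vector about the tool's x, y, z normalised to -1 to 1, where 1 is 360 degrees. In form: dx dy dz ax ay az; .... A call has 1 to 5 rows; each row is the pose to reach, as a shift and turn from the pose commanded when the call began, along the tool's axes at that moment, turning the shorter way round; what a row does not reach only later rows make up. A row lasts 1/12 s, in which the tool goes at most 41.7 mm and 7.16 degrees, less where a joint would pass 70% of its speed; a pose out of reach is approached as far as the arm can. A call with a number of a shift or a turn outside -1 to 1 is refused whole. A call with a gripper value outside its range is refused whole. OPENING is the gripper's target within -1 to 1 (fully open at 1, half-way at 0, shut at -1), set as the call begins (- or left out, the last holds). The fingers move at their own pace and stop on an object; FORCE is the grip in N (left out, the last holds). Time passes only in rows, so rows that repeat a pose let the fingers close. It gives the time, the measured TCP pose, the force, the opening and the grip force at its end, in the units of the state.
- read_state(): the state, without advancing time (a new reading comes with each control period).
- camera(name): name is "scene" or "top" or "wrist"; returns a dict with "image" (400x640x3 uint8, red, green, blue), "fov_y" (degrees; the focal length in pixels is half the picture's height over the tangent of half this angle, whatever the lens; pixels are square), "cx", "cy" (the principal point, pixels), "R" (3x3) and "t" (3): a world point X has camera coordinates R X + t. Camera axes: x right, y down, z forward; pixel columns grow to the right and rows downward; lengths in m; the calibration is good to about 2 mm. A picture is of the moment at which its call begins. There is no depth.
- finish_job(): hands the job in; it is judged then, once.
The state is a dict: "time_s": time; "joints": joint angles; "joint_velocities": joint speeds; "tau": joint torques, N m; "ee_pos": TCP position; "eef_rot": TCP orientation; "force": force on the tool from outside, world axes, zero at the start; "wrist_torque": the same for the moment, N m; "opening": finger opening in m; "grasp_force": force on a finger pad.
Only numpy, scipy, OpenCV 4.12 (cv2) and the standard library are available. Lean on these libraries where they do the work, as an engineer would, in place of code of your own. Each camera call takes 0.05 s, during which the arm holds its last target. There are 200 camera calls.

## Task

Close the lens carton so the spare lens inside stays free of dust: fold the white inner flap down flat first, then the blue outer flap over it. Only then lift the black lens barrel from its blue foam rest, lay it lengthwise and centred in the steel V-block, and press it down, steadily and without slamming (15 to 20 newtons), so that it bears on both sloping faces. Finish while still holding it pressed there - do not let go - and leave the other things on the bench where they are.

Things in the scene. Friction and masses are not known exactly. Their poses are not given: they have to be found in the camera images.
- carton: White open-topped lens carton fixed to the bench, 130 mm along its x, 110 mm along its y, walls 88 mm high; origin at the centre of its underside, z up. A spare lens lies low inside on a blue foam insert. Two long flaps stand open on its two long (x-parallel) sides: the white inner one on the +y side, the blue outer one on the -y side. No other flaps.
- flap_inner (a joint): Angle of the white inner flap (rad): 0 = folded flat over the carton, 1.57 = upright, more = leaning outwards (starts at 1.75 to 2.2, stop at 2.5). The flap is 128 mm wide, 75 mm from hinge to free edge, 4 mm thick; its hinge is stiff enough (0.03 N m) that the flap stays where it is left, so about 1 N at its edge folds it.
- flap_outer (a joint): Angle of the blue outer flap (rad), same sense and hinge; 128 mm wide, 90 mm from hinge to free edge, 4 mm thick, starts at 1.75 to 2.2. Closed, it lies on top of the inner flap.
- flap_inner_hinge (a point): Middle of the inner flap's hinge line, on the carton's +y rim, 88 mm above the bench; its axes are the carton's (hinge line along x, the closed flap reaches along -y, its underside at this height).
- flap_outer_hinge (a point): Middle of the outer flap's hinge line, on the carton's -y rim, 92.5 mm above the bench; its axes are the carton's (hinge line along x, the closed flap reaches along +y, its underside at this height).
- flap_inner_edge (a point): Middle of the inner flap's free edge, moves with the flap.
- flap_outer_edge (a point): Middle of the outer flap's free edge, moves with the flap.
- barrel_center (a point): Centre of the lens barrel: a loose black cylinder, 36 mm diameter, 120 mm long, about 0.28 kg, with a brass band round each end and glass end faces; its axis is this frame's x. It starts lying in the foam rest with its centre 37 mm above the bench. Both ends are alike.
- rest: Dark blue foam rest fixed to the bench, 130 mm along its x, 66 mm wide, 6 mm base plate; two notched ribs (up to 27 mm high) carry the barrel near its ends, the 80 mm between them is free for fingers. Origin at the centre of the underside, the barrel lies along its x.
- v_seat (a point): Where the centre of the barrel lies when seated in the V-block, 43.5 mm above the bench; x along the V groove, z up. V-block fixed to the bench: dark base plate 115 x 90 mm, 12 mm thick, carrying two grey V supports with bright steel faces at 45 degrees, each 25 mm long and 38 to 40 mm high, with a gap of 56 mm between them for fingers. The barrel fits either way round, overhanging 7 mm at both ends.
- v_left: The two bright steel 45 degree faces on the +y side of the V groove (one contact line); fixed part of the V-block, origin at the V-block's underside centre, x along the groove. The faces are hard and do not give; a sideways pull of the grip unloads one of them.
- v_right: The same on the -y side of the V groove (the other contact line).
- brown_bottle: Bystander, loose: brown glass reagent bottle, 68 mm across, 160 mm tall; origin at the centre of its underside. To be left alone.
- white_bottle: Bystander, loose: white plastic bottle, 60 mm across, 140 mm tall; origin at the centre of its underside. To be left alone.
- amber_jar: Bystander, loose: small amber jar with white lid, 44 mm across, 70 mm tall; origin at the centre of its underside. To be left alone.
- vial: Bystander, loose: small white vial with red cap, 28 mm across, 45 mm tall; origin at the centre of its underside. To be left alone.
- dropper: Bystander, loose: small green vial with black cap, 28 mm across, 50 mm tall; origin at the centre of its underside. To be left alone.
- reagent_box: Bystander, loose: small white and blue carton, 45 x 70 x 40 mm; origin at the centre of its underside. To be left alone.
- tip_rack: Bystander, loose: blue pipette-tip box, 80 x 110 mm, 48 mm tall; origin at the centre of its underside. To be left alone.
- barrel: The lens barrel itself; origin on its underside, 18 mm from its axis (use barrel_center).
There are look-alikes about, which are no part of the job. Of the things that look like the part that bears v_seat, the smaller one is meant.

How it is judged:
By the outcome, as a careful person would: the job done as asked, in the order asked, and still so for the second after the job is handed in, while the arm keeps its last pose, push and grip.
It also fails if it takes over 72 s, if anything falls off the work surface, if the arm or the gripper's body presses on something with over 40 N, if the wrist force passes 120 N, or if a joint passes its speed limit or range.

## Working session

There is one attempt and no reset: what is moved stays moved. The work goes in short steps, Python scripts to look and compute and a shell command to move; the robot and the scene stay as the last step left them, time stands still between calls to the robot, and variables do not carry over. Pictures are saved under pics/ and viewed, at most 10 in all, crops included, and the job is handed in when it is done.

```bash
mkdir -p pics; ls
cat > h.py <<'E'
import numpy as np, cv2
from bench import read_state, camera, grasp_offset
def snap(n,f):
    c=camera(n); cv2.imwrite(f'pics/{f}.png',c['image'][:,:,::-1]); np.save(f'pics/{f}.npy',c,allow_pickle=True); return c
def load(f): return np.load(f'pics/{f}.npy',allow_pickle=True).item()
def ray(c,u,v):
    f=200/np.tan(np.radians(c['fov_y'])/2); R=np.array(c['R']);t=np.array(c['t'])
    d=R.T@np.array([(u-c['cx'])/f,(v-c['cy'])/f,1]); return -R.T@t,d
def onz(c,u,v,z):
    o,d=ray(c,u,v); return o+d*(z-o[2])/d[2]
def proj(c,X):
    f=200/np.tan(np.radians(c['fov_y'])/2); p=np.array(c['R'])@np.array(X)+np.array(c['t']); return np.array([c['cx']+f*p[0]/p[2],c['cy']+f*p[1]/p[2]])
def tri(a,pa,b,pb):
    o1,d1=ray(a,*pa);o2,d2=ray(b,*pb)
    s=np.linalg.lstsq(np.c_[d1,-d2],o2-o1,rcond=None)[0]; p,q=o1+s[0]*d1,o2+s[1]*d2
    return (p+q)/2,np.linalg.norm(p-q)
def rel(target,R=None):
    "shift in tool axes from current pose to a world TCP target"
    s=read_state(); return np.array(s['eef_rot']).T@(np.array(target)-np.array(s['ee_pos']))
E
python3 - <<'E'
from h import *
np.set_printoptions(precision=3,suppress=True)
for n in('scene','top'):
    c=snap(n,n+'0'); print(n,c['fov_y'],c['cx'],c['cy'],-np.array(c['R']).T@np.array(c['t']))
s=read_state();print(s['time_s'],np.array(s['eef_rot']),s['ee_pos'],s['opening'],grasp_offset)
E
```

```text
pics
scene 45.66162696289055 327.48064744158114 202.0663518067712 [1.045 0.36  1.128]
top 50.495782042595366 324.95559060772024 203.18572165000043 [0.415 0.004 1.493]
0.1 [[ 0.912  0.409 -0.001]
 [ 0.409 -0.912  0.002]
 [ 0.    -0.002 -1.   ]] [ 0.276 -0.615  0.23 ] 0.08551956218148275 0.0187
```

View pics/scene0.png

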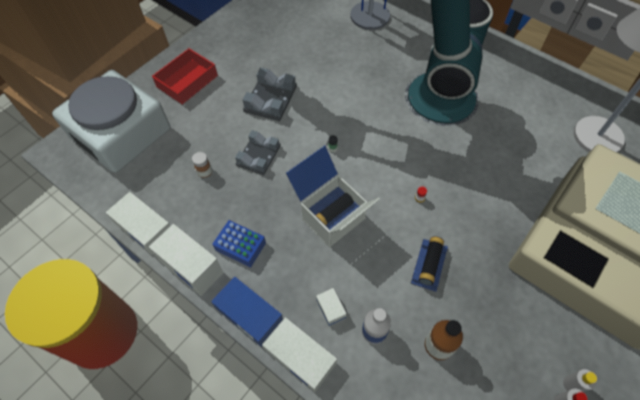

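View pics/top0.png

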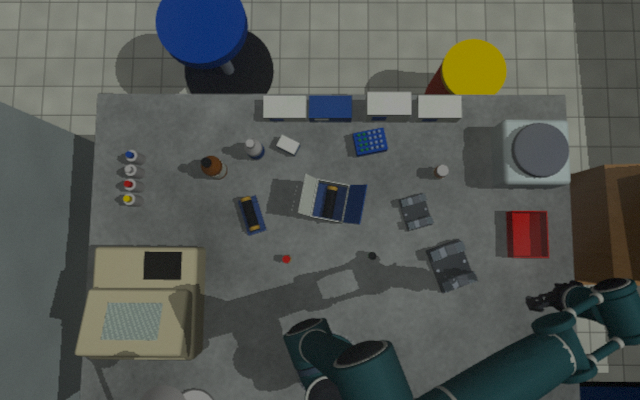

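Candidates: the black barrel with brass bands is in the blue rest at top (251,214), with the spare lens inside the carton at (330,198) as its look-alike. V-blocks are at top (415,211), smaller, and (452,265), larger, so I choose the smaller. Next is one close crop to check.

Run:
```python
from h import *
a=load('top0')['image'][160:290,225:485,::-1]; b=load('scene0')['image'][120:290,235:455,::-1]
A=cv2.resize(a,None,fx=3,fy=3,interpolation=cv2.INTER_CUBIC)
cv2.imwrite('pics/c1.png',A)
B=cv2.resize(b,None,fx=3.4,fy=3.4,interpolation=cv2.INTER_CUBIC)
cv2.imwrite('pics/c2.png',B)
```

```text
(no output)
```

View pics/c1.png

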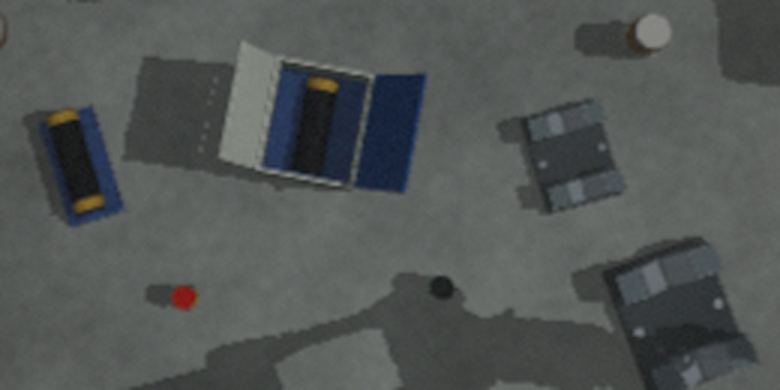

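View pics/c2.png

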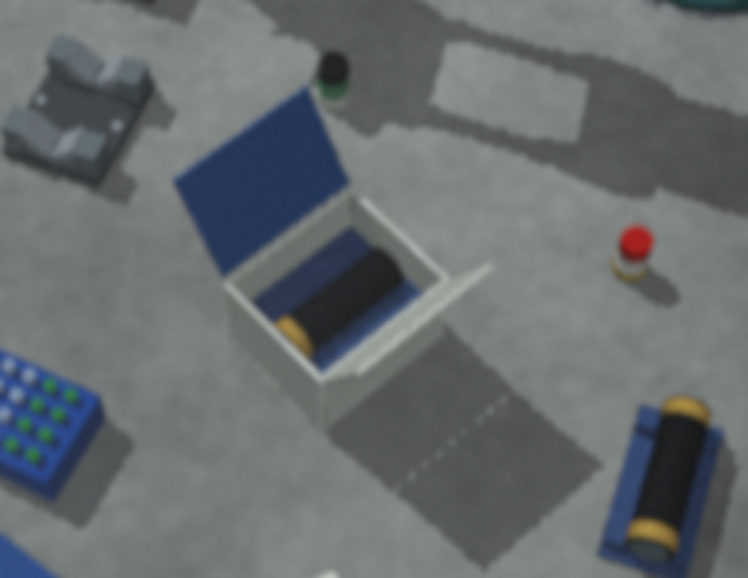

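Run:
```python
from h import *
np.set_printoptions(precision=4,suppress=True)
t=load('top0');s=load('scene0')
T=lambda u,v:(225+u/3,160+v/3)
S=lambda u,v:(235+u/3.4,120+v/3.4)
def pr(n,pt,ps): 
    p,e=tri(t,T(*pt),s,S(*ps)); print(n,p,'gap',round(e,4)); return p
pr('in hinge -x',(262,168),(443,278)); pr('in hinge +x',(281,58),(323,380))
oa=pr('out hinge -x',(355,187),(352,197)); pr('out hinge +x',(373,75),(226,278))
pr('blue edge -x',(407,192),(306,90)); pr('blue edge +x',(425,75),(176,180))
pr('white edge -x',(222,160),(490,265)); pr('white edge+x',(242,42),(358,373))
for n,p in dict(ihm=(262,168),ihp=(281,58),ohm=(355,187),ohp=(373,75)).items(): print(n,onz(t,*T(*p),.09))
print('barrel ends',onz(t,*T(63,117),.053),onz(t,*T(90,204),.053))
# brass ends mask
im=t['image'];hsv=cv2.cvtColor(im,cv2.COLOR_RGB2HSV)
m=cv2.inRange(hsv,(15,90,60),(32,255,255)); n,l,st,ce=cv2.connectedComponentsWithStats(m)
for i in range(1,n):
    if st[i,4]>15 and 230<ce[i,0]<350 and 150<ce[i,1]<260: print('brass',ce[i],st[i,4],onz(t,*ce[i],.05))
m=cv2.inRange(hsv,(100,110,40),(125,255,255)); n,l,st,ce=cv2.connectedComponentsWithStats(m)
for i in range(1,n):
    if st[i,4]>60 and 200<ce[i,0]<400 and 130<ce[i,1]<260:
        r=cv2.minAreaRect(np.argwhere(l==i)[:,::-1].astype(np.float32)); print('blue',r,st[i,4])
# V: plate outer corners (z~.012 / tops .038)
print('V top corners'); 
for p in((528,118),(602,100),(622,185),(548,212)): print(onz(t,*T(*p),.03))
print('Vcenter bolts',onz(t,*T(543,163),.012),onz(t,*T(602,147),.012))
for p in((556,123),(575,190)): print('vgroove?',onz(t,*T(*p),.03))
for n,z,p in(('dropper',.05,(441,287)),('vial',.045,(184,297)),('jar',.07,(653,32))): print(n,onz(t,*T(*p),z))
```

```text
in hinge -x [0.5051 0.0599 0.08  ] gap 0.0027
in hinge +x [0.6284 0.0405 0.0794] gap 0.0047
out hinge -x [ 0.4845 -0.0431  0.069 ] gap 0.005
out hinge +x [ 0.6092 -0.0639  0.0892] gap 0.0011
blue edge -x [ 0.4754 -0.0951  0.1551] gap 0.0041
blue edge +x [ 0.5992 -0.1149  0.1615] gap 0.0018
white edge -x [0.5096 0.0992 0.1458] gap 0.0012
white edge+x [0.6361 0.0788 0.1486] gap 0.0004
ihm [0.5051 0.0583 0.09  ]
ihp [0.628  0.0382 0.09  ]
ohm [ 0.4847 -0.0445  0.09  ]
ohp [ 0.6094 -0.0643  0.09  ]
barrel ends [0.5646 0.2871 0.053 ] [0.4657 0.2542 0.053 ]
brass [332.4872 187.7436] 39 [ 0.6052 -0.0085  0.05  ]
brass [245.25 198.5 ] 40 [0.5666 0.2904 0.05  ]
brass [254.0976 227.4146] 41 [0.4678 0.2579 0.05  ]
blue ((369.7115783691406, 141.55767822265625), (23.337820053100586, 31.77081298828125), 78.69007110595703) 604
blue ((320.0191955566406, 199.40383911132812), (8.825225830078125, 32.947513580322266), 11.309932708740234) 277
blue ((354.826416015625, 203.09246826171875), (16.278820037841797, 39.68346405029297), 10.619654655456543) 625
blue ((339.1153869628906, 202.92306518554688), (8.43299388885498, 32.75139617919922), 11.309932708740234) 249
blue ((251.53244018554688, 215.1053924560547), (35.65791702270508, 18.012760162353516), 72.89727020263672) 240
V top corners
[ 0.5684 -0.2461  0.03  ]
[ 0.5898 -0.3317  0.03  ]
[ 0.4916 -0.353   0.03  ]
[ 0.4602 -0.2678  0.03  ]
Vcenter bolts [ 0.5177 -0.266   0.012 ] [ 0.5367 -0.335   0.012 ]
vgroove? [ 0.5628 -0.2783  0.03  ]
vgroove? [ 0.4856 -0.2991  0.03  ]
dropper [ 0.3746 -0.1428  0.05  ]
vial [0.3616 0.147  0.045 ]
jar [ 0.6626 -0.3813  0.07  ]
```

```bash
cat >> h.py <<'E'
from scipy.spatial.transform import Rotation as Ro
def go(x,y,z,yaw=None,frm=None):
    "print shift (m) in tool axes and turn (fraction of 360) to reach a tool-down world pose; yaw=angle of tool x in deg; frm=(pos,R)"
    s=read_state(); p,R=(s['ee_pos'],s['eef_rot']) if frm is None else frm; R=np.array(R)
    d=R.T@(np.array([x,y,z])-np.array(p)); c=yaw
    if yaw is None: G=R
    else:
        a=np.radians(yaw); G=np.array([[np.cos(a),np.sin(a),0],[np.sin(a),-np.cos(a),0],[0,0,-1]])
    w=Ro.from_matrix(R.T@G).as_rotvec()/2/np.pi
    print(' '.join('%.4f'%v for v in np.r_[d,w]),'dist %.3f'%np.linalg.norm(d)); return np.array([x,y,z]),G
E
python3 - <<'E'
from h import *
f=go(0.49,-.31,.26,14); f=go(.579,.135,.25,-9.2,f)
E
```

```text
0.3201 -0.1910 -0.0295 -0.0003 0.0000 0.0282 dist 0.374
0.1940 -0.4103 0.0100 0.0000 0.0000 0.0644 dist 0.454
```

```bash
H='python3 -m handwheel'
python3 -m handwheel '0.16 -0.0955 -0.015 0 0 0;0.16 -0.0955 -0.015 0 0 0;0.16 -0.0955 -0.015 0 0 0;0.16 -0.0955 -0.015 0 0 0;0.16 -0.0955 -0.015 0 0 0' -1 
python3 -m handwheel '0.16 -0.0955 -0.0145 0 0 0.0282;0.16 -0.0955 -0.0145 0 0 0.0282;0.16 -0.0955 -0.0145 0 0 0.0282;0.16 -0.0955 -0.0145 0 0 0.0282;0.16 -0.0955 -0.0145 0 0 0.0282'
python3 - <<'E'
from h import *
c=snap('wrist','w1')
f=go(0.579,.135,.25,-9.2); print(read_state()['ee_pos'],read_state()['time_s'])
E
```

```text
time_s: 0.52
ee_pos: [0.3851, -0.4594, 0.2462]
eef_rot: [[0.912, 0.411, 0.001], [0.411, -0.912, 0.002], [0.002, -0.002, -1.0]]
force: [-0.6, -0.5, -0.1]
opening: 0.0256
grasp_force: 0.0
time_s: 0.93
ee_pos: [0.4919, -0.3068, 0.2608]
eef_rot: [[0.97, 0.244, 0.001], [0.244, -0.97, 0.002], [0.001, -0.001, -1.0]]
force: [0.3, -0.2, -0.7]
opening: 0.0002
grasp_force: 0.0
0.1911 -0.4054 0.0127 -0.0005 -0.0004 0.0651 dist 0.448
[ 0.4934843  -0.30493449  0.26111227] 0.9833
```

View pics/w1.png

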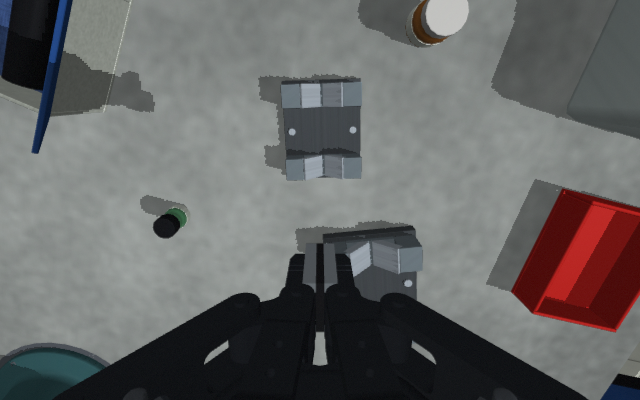

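Wrist view: the small V-block is centred near (321,130), with its two supports at rows ~80-107 and ~153-179. The larger V-block is partly hidden behind the fingers. I'll read the groove edges numerically.

Run:
```python
from h import *
c=load('w1'); g=cv2.cvtColor(c['image'],cv2.COLOR_RGB2GRAY).astype(int)
for v in(90,100,160,170): print(v,list(enumerate(g[v,276:370:1],276))and ' '.join(f'{x}' for x in g[v,276:368]))
for u in(293,352): print(u,' '.join(str(x) for x in g[70:186,u]))
```

```text
90 91 91 91 91 74 108 114 113 113 114 115 115 115 117 117 116 116 116 117 116 115 115 116 112 108 131 155 157 158 157 157 157 158 157 158 157 157 158 157 157 157 157 158 157 121 82 91 106 108 107 108 109 108 108 108 109 107 108 107 109 107 106 100 100 99 141 155 110 113 115 114 116 116 117 117 116 116 116 115 115 115 116 116 116 116 123 134 136 136 137 140 140
100 88 88 88 88 88 81 116 115 115 115 114 115 114 113 114 114 115 115 114 114 114 115 117 116 93 109 157 162 162 162 161 161 161 161 161 161 160 161 160 160 160 160 160 160 131 85 84 107 110 109 109 109 110 109 110 110 109 110 110 109 101 101 100 100 101 140 158 111 114 115 116 114 114 114 114 114 114 114 116 116 116 116 117 116 117 119 139 142 142 142 142 143
160 98 96 97 95 95 97 96 96 96 82 110 115 115 114 115 115 113 114 113 114 115 117 117 116 116 116 115 88 123 161 165 166 166 166 166 167 166 165 165 163 163 161 161 160 159 159 133 84 91 108 110 110 110 111 112 111 112 113 113 113 113 114 114 114 107 105 160 120 117 114 114 114 114 113 114 113 114 116 116 116 116 117 115 116 115 116 144 145 145 146 146 145
170 149 148 148
[... 481 characters left out ...]
 116 116 116 111 66 69 70 69 69 69 70 69 69 68 69 68 69 68 67 68 68 68 68 68 91 153 167 167 168 168 163 113 69 68 69 69 69 68 68 67 67 68 68 69 69 65 45 44 45 43 46 51 57 57 61 81 114 113 114 115 115 116 115 115 115 114 114 114 113 113 113 114 114 113 115 116 119 146 145 143 142 141
352 140 140 140 140 140 134 91 87 65 68 65 54 90 116 113 115 116 116 116 117 116 115 114 115 115 116 114 114 114 115 114 114 116 116 116 112 67 70 68 69 69 67 69 68 68 69 69 68 69 68 69 70 68 68 68 72 109 165 165 165 165 165 159 109 69 69 68 68 68 67 68 68 67 68 68 67 69 68 67 67 65 43 44 51 57 57 60 75 114 114 114 116 116 115 116 115 115 115 114 115 114 115 114 114 114 114 115 115 120 153 153 153 151 151 149 150
```

```bash
python3 -m handwheel '0.0955 -0.18 0.0 0 0 0;0.0955 -0.18 0.0 0 0 0;0.0955 -0.18 0.0 0 0 0;0.0955 -0.18 0.0 0 0 0;0.0955 -0.18 0.0 0 0 0'
python3 -m handwheel '0.0855 -0.18 0.0 0 0 0.0651;0.0855 -0.18 0.0 0 0 0.0651;0.0855 -0.18 0.0 0 0 0.0651;0.0855 -0.18 0.0 0 0 0.0651;0.0855 -0.18 0.0 0 0 0.0651'
python3 - <<'E'
from h import *
c=snap('wrist','w2')
f=go(0.579,.135,.25,-9.2); f=go(.579,.135,.128,-9.2,f);f=go(.5656,.0513,.128,-9.2,f);f=go(.5656-.03*.16,.0513-.03*.987,.128,-9.2,f)
E
```

```text
time_s: 1.4
ee_pos: [0.5389, -0.1107, 0.2604]
eef_rot: [[0.97, 0.242, -0.001], [0.242, -0.97, 0.0], [-0.0, -0.001, -1.0]]
force: [0.7, -0.8, 0.3]
opening: 0.0002
grasp_force: 0.0
time_s: 1.82
ee_pos: [0.578, 0.0827, 0.2604]
eef_rot: [[0.986, -0.167, -0.001], [-0.167, -0.986, -0.0], [-0.0, 0.0, -1.0]]
force: [0.4, -0.3, 0.1]
opening: 0.0
grasp_force: 0.0
-0.0072 -0.0440 0.0106 -0.0010 0.0001 -0.0002 dist 0.046
0.0000 0.0000 0.1220 0.0000 0.0000 0.0000 dist 0.122
0.0002 0.0848 0.0000 0.0000 0.0000 0.0000 dist 0.085
-0.0000 0.0300 0.0000 0.0000 0.0000 0.0000 dist 0.030
```

```bash
python3 -m handwheel '-0.007 -0.044 0.0105 0 0 0;-0.007 -0.044 0.0105 0 0 0;-0.007 -0.044 0.05 0 0 0;-0.007 -0.044 0.09 0 0 0;-0.007 -0.044 0.1325 0 0 0'
python3 -m handwheel '0 0 0 0 0 0;0 0.025 0 0 0 0;0 0.04 0 0 0 0;0 0.055 0 0 0 0;0 0.07 0 0 0 0'
python3 -m handwheel '0 0.012 0 0 0 0;0 0.024 0 0 0 0;0 0.035 0 0 0 0;0 0.045 0 0 0 0;0 0.045 0 0 0 0'
python3 - <<'E'
from h import *
np.set_printoptions(precision=4,suppress=True)
w=load('w1')
a=onz(w,321.1,90,.038);b=onz(w,322.9,160,.038);print('V yaw',np.degrees(np.arctan2(*(a-b)[1::-1])),'center',onz(w,322.1,132.1,.038))
a=onz(w,321.2,90,.018);b=onz(w,323.2,160,.018);print('seam yaw',np.degrees(np.arctan2(*(a-b)[1::-1])),a,b,'bolts mid',onz(w,322.5,130.6,.012))
p=[onz(w,*q,.038) for q in((300.5,90),(340.6,90),(293,84),(293,181),(352,82.5),(352,178.7))]
print(np.linalg.norm(p[0]-p[1]),np.linalg.norm(p[2]-p[3]),np.linalg.norm(p[4]-p[5]))
c=snap('scene','s2');snap('top','t2')
A=cv2.resize(c['image'][120:260,235:455,::-1],None,fx=3.4,fy=3.4);cv2.imwrite('pics/s2c.png',A)
print(read_state()['ee_pos'],read_state()['force'])
E
```

```text
time_s: 2.28
ee_pos: [0.5793, 0.1258, 0.1288]
eef_rot: [[0.987, -0.163, 0.003], [-0.163, -0.987, 0.0], [0.003, -0.001, -1.0]]
force: [0.4, -0.4, -0.2]
opening: -0.0005
grasp_force: 0.0
time_s: 2.7
ee_pos: [0.5681, 0.0554, 0.1315]
eef_rot: [[0.986, -0.164, 0.003], [-0.164, -0.986, 0.0], [0.002, -0.001, -1.0]]
force: [-0.2, 0.6, -0.5]
opening: -0.0001
grasp_force: 0.3
time_s: 3.12
ee_pos: [0.5596, 0.0103, 0.1296]
eef_rot: [[0.986, -0.165, 0.0], [-0.165, -0.986, -0.001], [0.001, 0.001, -1.0]]
force: [-0.1, -0.8, 0.6]
opening: 0.0002
grasp_force: 0.0
V yaw 15.73274954571564 center [ 0.5283 -0.3011  0.038 ]
seam yaw 15.910246096369438 [ 0.5714 -0.2892  0.018 ] [ 0.4942 -0.3112  0.018 ] bolts mid [ 0.5273 -0.302   0.012 ]
0.04294923180175392 0.10697623268649671 0.10571188267566095
[0.5597 0.0118 0.1292] [ 0.2561  0.2939 -0.1538]
```

View pics/s2c.png

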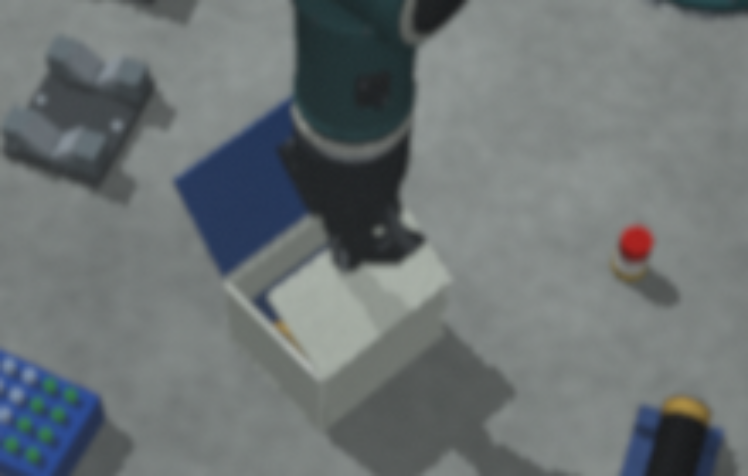

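The white flap is half folded in under the finger, and the V-block sizes check (106 mm along). Now press the flap flat.

```bash
python3 -m handwheel '0 0 0.01 0 0 0;0 0 0.018 0 0 0;0 0 0.026 0 0 0;0 0 0.032 0 0 0;0 0 0.032 0 0 0'
python3 -m handwheel '0 0 0.002 0 0 0;0 0 0.004 0 0 0;0 0 0.005 0 0 0;0 0 0.006 0 0 0;0 0 0.006 0 0 0'
```

```text
time_s: 3.63
ee_pos: [0.558, 0.0127, 0.0945]
eef_rot: [[0.987, -0.163, -0.004], [-0.163, -0.987, 0.0], [-0.004, 0.001, -1.0]]
force: [1.2, -0.3, 0.6]
opening: 0.0003
grasp_force: 0.0
time_s: 4.05
ee_pos: [0.5598, 0.0124, 0.092]
eef_rot: [[0.987, -0.164, -0.0], [-0.164, -0.987, 0.0], [-0.0, -0.0, -1.0]]
force: [-1.8, 0.6, 4.6]
opening: -0.0001
grasp_force: 2.0
```

```bash
python3 -m handwheel '0 0 -0.04 0 0 0;0 0 -0.08 0 0 0;0 0 -0.118 0 0 0;0 0.03 -0.118 0 0 0;0 0.07 -0.118 0 0 0'
python3 - <<'E'
from h import *
s=snap('scene','s3'); cv2.imwrite('pics/s3c.png',cv2.resize(s['image'][120:290,235:455,::-1],None,fx=3.4,fy=3.4))
f=go(.532,-.156,.21,-9.2);f=go(.532,-.156,.132,-9.2,f);f=go(.548,-.0573,.132,-9.2,f)
E
```

```text
time_s: 4.47
ee_pos: [0.5516, -0.0557, 0.214]
eef_rot: [[0.987, -0.159, 0.01], [-0.159, -0.987, -0.0], [0.009, -0.001, -1.0]]
force: [0.3, -1.2, -1.0]
opening: -0.0
grasp_force: 0.0
-0.0014 0.0937 0.0024 0.0009 -0.0008 -0.0006 dist 0.094
0.0000 0.0000 0.0780 0.0000 0.0000 0.0000 dist 0.078
0.0000 -0.1000 0.0000 0.0000 0.0000 0.0000 dist 0.100
```

```bash
python3 -m handwheel '0 0.04 0 0 0 0;0 0.08 0 0 0 0;0 0.0935 0.015 0 0 0;0 0.0935 0.05 0 0 0;0 0.0935 0.08 0 0 0'
python3 -m handwheel '0 0 0 0 0 0;0 -0.025 0 0 0 0;0 -0.04 0 0 0 0;0 -0.055 0 0 0 0;0 -0.07 0 0 0 0'
python3 -m handwheel '0 -0.014 0 0 0 0;0 -0.028 0 0 0 0;0 -0.042 0 0 0 0;0 -0.056 0 0 0 0;0 -0.07 0 0 0 0'
python3 -m handwheel '0 0 0.01 0 0 0;0 0 0.018 0 0 0;0 0 0.026 0 0 0;0 0 0.03 0 0 0;0 0 0.03 0 0 0'
```

```text
time_s: 4.93
ee_pos: [0.5339, -0.151, 0.1296]
eef_rot: [[0.986, -0.167, 0.004], [-0.167, -0.986, -0.001], [0.004, 0.001, -1.0]]
force: [-0.3, 0.2, 0.1]
opening: -0.0003
grasp_force: 0.0
time_s: 5.35
ee_pos: [0.5463, -0.0845, 0.1419]
eef_rot: [[0.987, -0.162, 0.003], [-0.162, -0.987, -0.009], [0.005, 0.009, -1.0]]
force: [-32.1, -6.5, 67.1]
opening: -0.0002
grasp_force: 31.8
time_s: 5.77
ee_pos: [0.557, -0.0102, 0.1315]
eef_rot: [[0.987, -0.163, 0.003], [-0.163, -0.987, -0.001], [0.003, 0.0, -1.0]]
force: [-0.2, -0.8, 0.6]
opening: -0.0001
grasp_force: 0.2
time_s: 6.18
ee_pos: [0.5543, -0.0115, 0.0971]
eef_rot: [[0.986, -0.164, -0.004], [-0.164, -0.986, 0.0], [-0.004, 0.001, -1.0]]
force: [0.2, -0.1, -0.8]
opening: -0.0001
grasp_force: 0.0
```

View pics/s3c.png

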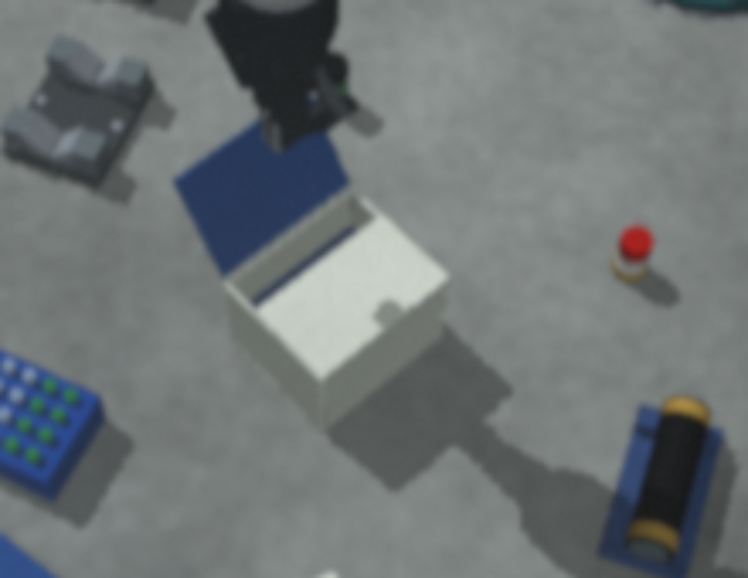

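The white flap lies flat. There was a brief 67 N as the blue edge caught on the finger; it then passed. Next is to press the blue flap gently and check.

```bash
python3 -m handwheel '0 0 0.002 0 0 0;0 0 0.003 0 0 0;0 0 0.004 0 0 0;0 0 0.005 0 0 0;0 0 0.005 0 0 0'
python3 -m handwheel '0 0 -0.04 0 0 0;0 0 -0.08 0 0 0;0 0 -0.11 0 0 0;0 -0.04 -0.11 0 0 0;0 -0.08 -0.11 0 0 0' 1
python3 - <<'E'
from h import *
s=snap('scene','s4');t=snap('top','t4')
a=cv2.resize(s['image'][130:260,275:455,::-1],None,fx=3.2,fy=3.2); b=cv2.resize(t['image'][165:235,285:385,::-1],None,fx=2.2,fy=4.16/1.9)
H=a.shape[0]; b=cv2.copyMakeBorder(b,0,H-b.shape[0],0,0,cv2.BORDER_CONSTANT); cv2.imwrite('pics/s4c.png',np.hstack([a,b])); print(a.shape,b.shape)
f=go(.5172,.2742,.16,18.2); s=read_state(); print(s['ee_pos'],s['opening'])
E
```

```text
time_s: 6.6
ee_pos: [0.5556, -0.0115, 0.0962]
eef_rot: [[0.986, -0.164, -0.001], [-0.164, -0.986, -0.0], [-0.001, 0.001, -1.0]]
force: [-6.8, -1.2, 12.6]
opening: -0.0002
grasp_force: 6.5
time_s: 7.02
ee_pos: [0.5717, 0.0668, 0.2084]
eef_rot: [[0.986, -0.169, 0.008], [-0.169, -0.986, 0.0], [0.008, -0.001, -1.0]]
force: [0.3, 0.5, -0.5]
opening: 0.0604
grasp_force: 0.0
(416, 576, 3) (416, 220, 3)
-0.0849 -0.1909 0.0459 -0.0004 -0.0005 -0.0762 dist 0.214
[0.57022536 0.07197566 0.20553541] 0.07447521592143326
```

View pics/s4c.png

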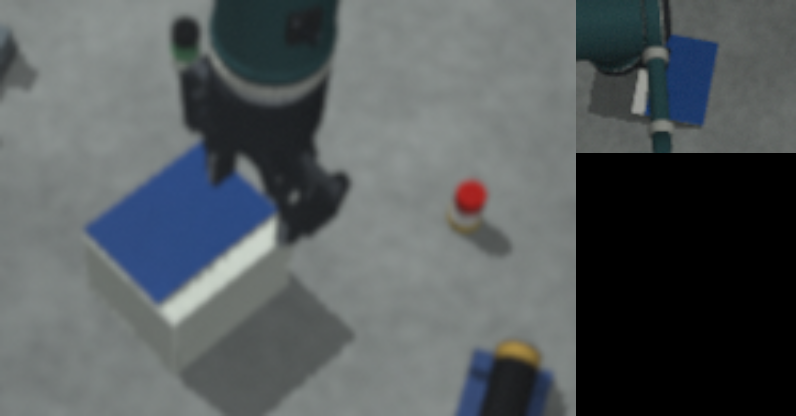

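Both flaps closed, blue on top. On to the barrel.

```bash
python3 -m handwheel '-0.04 -0.09 0.0 0 0 0;-0.04 -0.09 0.0 0 0 0;-0.04 -0.09 0.0 0 0 0;-0.105 -0.191 0.0 0 0 -0.0762;-0.105 -0.191 0.0 0 0 -0.0762' 1
python3 -m handwheel '0 0 0 0 0 0'
python3 - <<'E'
from h import *
go(.5172-.02*.95,.2742-.02*.31,.2,18.2)
E
```

```text
time_s: 7.53
ee_pos: [0.5111, 0.2397, 0.2039]
eef_rot: [[0.996, 0.089, 0.0], [0.089, -0.996, -0.001], [0.0, 0.001, -1.0]]
force: [0.2, 1.0, 0.6]
opening: 0.0857
grasp_force: 0.0
time_s: 7.62
ee_pos: [0.5085, 0.2447, 0.2038]
eef_rot: [[0.996, 0.095, -0.002], [0.095, -0.996, 0.003], [-0.002, -0.003, -1.0]]
force: [0.9, -0.7, -0.3]
opening: 0.0856
grasp_force: 0.0
-0.0080 -0.0242 0.0039 -0.0005 0.0002 -0.0355 dist 0.026
```

```bash
python3 -m handwheel '-0.008 -0.024 0 0 0 -0.0355;-0.008 -0.024 0 0 0 -0.0355;-0.008 -0.024 0 0 0 -0.0355'
python3 - <<'E'
from h import *
np.set_printoptions(precision=4,suppress=True)
c=snap('wrist','w5');hsv=cv2.cvtColor(c['image'],cv2.COLOR_RGB2HSV)
m=cv2.inRange(hsv,(12,90,60),(32,255,255)); n,l,st,ce=cv2.connectedComponentsWithStats(m)
P=[]
for i in range(1,n):
    if st[i,4]>40: print('brass',ce[i],st[i],onz(c,*ce[i],.052)); 
print(read_state()['ee_pos'])
E
```

```text
time_s: 7.87
ee_pos: [0.5009, 0.2631, 0.2038]
eef_rot: [[0.952, 0.307, -0.0], [0.307, -0.952, -0.001], [-0.001, 0.001, -1.0]]
force: [0.3, -0.3, 0.5]
opening: 0.0856
grasp_force: 0.0
brass [312.2917 103.55  ] [293  96  39  16 600] [0.5652 0.2895 0.052 ]
brass [314.164  214.7016] [296 205  36  18 439] [0.4666 0.2566 0.052 ]
brass [372.7203 296.3559] [363 292  24  15 118] [0.3972 0.1696 0.052 ]
[0.5012 0.2625 0.2039]
```

View pics/w5.png

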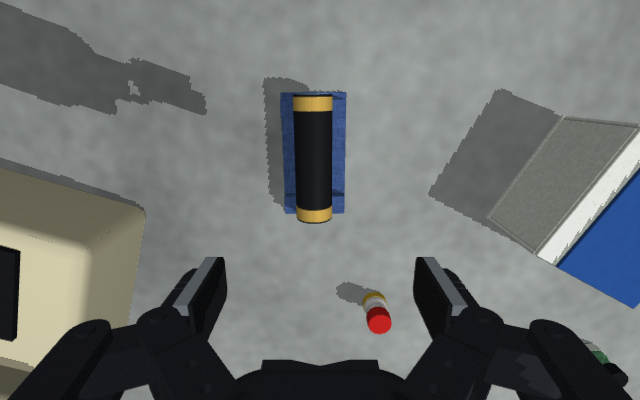

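Barrel in rest: brass bands at (312,104) and (314,215), giving yaw 18.4° and centre (0.5165, 0.2735), which agrees with the first estimate.

Run:
```python
from h import *
f=go(.5165,.2735,.10,18.45); go(.5165,.2735,.018,18.45,f)
```

```text
0.0180 -0.0059 0.1038 0.0001 0.0001 -0.0024 dist 0.106
0.0000 0.0000 0.0820 0.0000 0.0000 0.0000 dist 0.082
```

```bash
python3 -m handwheel '0.018 -0.006 0.02 0 0 -0.0024;0.018 -0.006 0.05 0 0 -0.0024;0.018 -0.006 0.08 0 0 -0.0024;0.018 -0.006 0.104 0 0 -0.0024;0.018 -0.006 0.104 0 0 -0.0024'
python3 - <<'E'
from h import *
go(.5165,.2735,.018,18.45)
E
```

```text
time_s: 8.33
ee_pos: [0.5128, 0.2708, 0.0939]
eef_rot: [[0.949, 0.314, -0.01], [0.314, -0.949, -0.005], [-0.011, 0.002, -1.0]]
force: [-1.3, -0.2, -1.1]
opening: 0.0851
grasp_force: 0.0
0.0052 -0.0015 0.0759 0.0003 0.0018 -0.0004 dist 0.076
```

```bash
python3 -m handwheel '0 0 0.02 0 0 0;0 0 0.04 0 0 0;0 0 0.06 0 0 0;0 0 0.076 0 0 0;0 0 0.082 0 0 0'
python3 -m handwheel '0 0 0 0 0 0;0 0 0 0 0 0'
python3 - <<'E'
from h import *
go(.5165,.2735,.018,18.45)
E
```

```text
time_s: 8.75
ee_pos: [0.5161, 0.2728, 0.017]
eef_rot: [[0.949, 0.315, -0.002], [0.315, -0.949, -0.001], [-0.003, 0.001, -1.0]]
force: [-0.9, -0.7, -0.9]
opening: 0.0857
grasp_force: 0.0
time_s: 8.92
ee_pos: [0.5175, 0.2741, 0.0192]
eef_rot: [[0.949, 0.317, 0.001], [0.317, -0.949, 0.0], [0.001, -0.0, -1.0]]
force: [0.8, 0.4, -0.4]
opening: 0.0855
grasp_force: 0.0
-0.0011 0.0002 0.0012 -0.0000 -0.0002 0.0000 dist 0.002
```

```bash
python3 -m handwheel '0 0 0 0 0 0;0 0 0 0 0 0;0 0 0 0 0 0;0 0 0 0 0 0;0 0 0 0 0 0' -1 70
python3 -m handwheel '0 0 0 0 0 0;0 0 0 0 0 0;0 0 0 0 0 0;0 0 0 0 0 0;0 0 0 0 0 0' 
python3 -m handwheel '0 0 -0.01 0 0 0;0 0 -0.03 0 0 0;0 0 -0.06 0 0 0;0 0 -0.1 0 0 0;0 0 -0.13 0 0 0'
python3 -m handwheel '0 0 0 0 0 0;0 0 0 0 0 0'
python3 - <<'E'
from h import *
c=snap('wrist','w6');s=read_state();print(s['force'],s['wrist_torque'])
f=go(.55,-.01,.19,18.4);f=go(.528,-.3013,.19,15.8,f)
E
```

```text
time_s: 9.33
ee_pos: [0.5171, 0.2749, 0.0194]
eef_rot: [[0.948, 0.318, 0.001], [0.318, -0.948, 0.001], [0.002, -0.001, -1.0]]
force: [-1.4, -0.1, 4.8]
opening: 0.0345
grasp_force: 69.2
time_s: 9.75
ee_pos: [0.5171, 0.2749, 0.0194]
eef_rot: [[0.948, 0.318, 0.001], [0.318, -0.948, 0.001], [0.002, -0.001, -1.0]]
force: [-2.4, 1.1, 5.6]
opening: 0.034
grasp_force: 69.4
time_s: 10.17
ee_pos: [0.5161, 0.274, 0.1499]
eef_rot: [[0.948, 0.318, -0.0], [0.318, -0.948, -0.0], [-0.001, 0.0, -1.0]]
force: [1.2, 0.7, -2.3]
opening: 0.0338
grasp_force: 70.0
time_s: 10.33
ee_pos: [0.5179, 0.2749, 0.1508]
eef_rot: [[0.948, 0.318, 0.005], [0.318, -0.948, 0.002], [0.005, -0.0, -1.0]]
force: [-0.7, -0.3, -3.8]
opening: 0.0338
grasp_force: 70.1
[ 0.17073092  0.69699805 -3.6196909 ] [0.01142732 0.00292969 0.01816671]
-0.0583 0.2801 -0.0418 0.0000 -0.0000 0.0004 dist 0.289
-0.1128 0.2695 0.0000 0.0000 0.0000 0.0072 dist 0.292
```

View pics/w6.png

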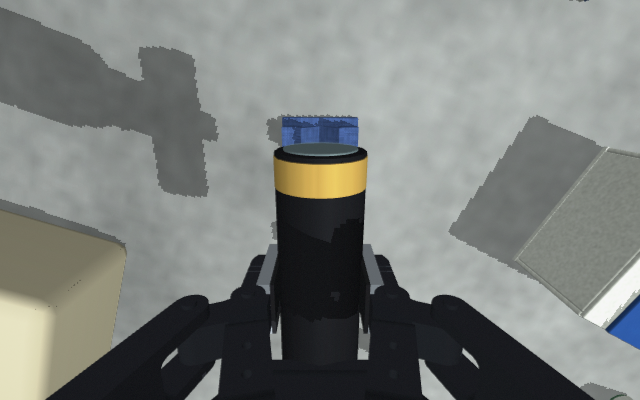

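Run:
```python
from h import *
np.set_printoptions(precision=4,suppress=True)
c=load('w6');s=read_state();R=np.array(s['eef_rot']);p=np.array(s['ee_pos'])
C=p-R[:,2]*.0187
print('cam in tool',R.T@(-np.array(c['R']).T@np.array(c['t'])-p))
for x in(.055,.06,.065): 
  print(x,[proj(c,C+R@np.array([x,.018*np.cos(a),-.018*np.sin(a)])).round(1) for a in np.radians([0,90,180,270])])
g=cv2.cvtColor(c['image'],cv2.COLOR_RGB2HSV); print([tuple(int(k) for k in g[v,320]) for v in range(134,206,2)])
```

```text
cam in tool [ 0.0808  0.0006 -0.1461]
0.055 [array([363.4, 161.2]), array([317.9, 171.7]), array([272.9, 161.3]), array([318.3, 153.2])]
0.06 [array([363.9, 148.7]), array([317.9, 157.3]), array([272.3, 148.7]), array([318.3, 142.1])]
0.065 [array([364.4, 135.8]), array([317.8, 142.6]), array([271.8, 135.9]), array([318.3, 130.7])]
[(110, 135, 100), (111, 136, 101), (110, 135, 106), (109, 135, 102), (107, 89, 112), (96, 48, 79), (96, 45, 79), (94, 45, 80), (96, 45, 79), (96, 45, 79), (96, 45, 120), (101, 42, 49), (108, 55, 23), (108, 36, 35), (108, 35, 36), (21, 135, 127), (21, 151, 220), (21, 151, 220), (21, 151, 220), (21, 150, 220), (21, 151, 220), (21, 151, 220), (21, 150, 220), (21, 151, 219), (21, 151, 219), (22, 150, 220), (22, 150, 219), (22, 150, 219), (21, 151, 220), (21, 151, 220), (21, 151, 220), (21, 150, 219), (21, 140, 162), (114, 34, 38), (113, 28, 37), (110, 41, 37)]
```

```bash
python3 -m handwheel '-0.02 0.1 -0.05 0 0 0;-0.02 0.1 -0.05 0 0 0;-0.04 0.18 -0.05 0 0 0;-0.04 0.18 -0.05 0 0 0;-0.04 0.19 -0.05 0 0 0'
python3 -m handwheel '-0.04 0.19 0 0 0 0;-0.04 0.19 0 0 0 0;-0.04 0.19 0 0 0 0;-0.04 0.19 0 0 0 0;-0.04 0.19 0 0 0 0'
python3 - <<'E'
from h import *
f=go(.528,-.3013,.18,15.8)
E
```

```text
time_s: 10.8
ee_pos: [0.5367, 0.0791, 0.1956]
eef_rot: [[0.948, 0.319, -0.005], [0.319, -0.948, -0.001], [-0.005, -0.001, -1.0]]
force: [0.1, 0.3, -2.3]
opening: 0.0342
grasp_force: 70.9
time_s: 11.22
ee_pos: [0.5593, -0.1147, 0.1946]
eef_rot: [[0.949, 0.317, -0.006], [0.317, -0.949, -0.0], [-0.006, -0.002, -1.0]]
force: [0.2, 0.7, -2.8]
opening: 0.0338
grasp_force: 70.9
-0.0887 0.1671 0.0148 -0.0003 0.0009 0.0074 dist 0.190
```

```bash
python3 -m handwheel '-0.03 0.06 0 0 0 0;-0.05 0.1 0 0 0 0;-0.07 0.135 0 0 0 0.0074;-0.0885 0.165 0.015 0 0 0.0074;-0.0885 0.167 0.04 0 0 0.0074'
python3 -m handwheel '0 0 0 0 0 0;0 0 0 0 0 0;0 0 0 0 0 0'
python3 - <<'E'
from h import *
c=snap('wrist','w7');go(.528,-.3013,.085,15.8);s=read_state();print(s['ee_pos'],s['force'])
f=lambda q:proj(c,q).round(1)
a=np.radians(15.8);x=np.array([np.cos(a),np.sin(a),0]);y=np.array([-np.sin(a),np.cos(a),0]);o=np.array([.528,-.3013,0])
print('expected far support top edges, groove edges', [f(o+x*X+y*Y+[0,0,.038]) for X in(.028,.053) for Y in(.0205,-.0205)])
E
```

```text
time_s: 11.63
ee_pos: [0.5312, -0.3031, 0.1599]
eef_rot: [[0.962, 0.272, 0.004], [0.272, -0.962, -0.004], [0.003, 0.005, -1.0]]
force: [1.6, -1.1, -2.7]
opening: 0.0344
grasp_force: 71.2
time_s: 11.88
ee_pos: [0.5291, -0.2968, 0.1553]
eef_rot: [[0.962, 0.273, -0.004], [0.273, -0.962, 0.003], [-0.003, -0.004, -1.0]]
force: [0.2, 0.4, -3.6]
opening: 0.0342
grasp_force: 71.0
-0.0033 0.0039 0.0717 -0.0004 0.0002 0.0003 dist 0.072
[ 0.53024159 -0.29678693  0.15671977] [-0.13650933  0.63918743 -2.9379471 ]
expected far support top edges, groove edges [array([299. , 160.5]), array([349.4, 160.6]), array([298.4, 129.3]), array([350.3, 129.4])]
```

View pics/w7.png

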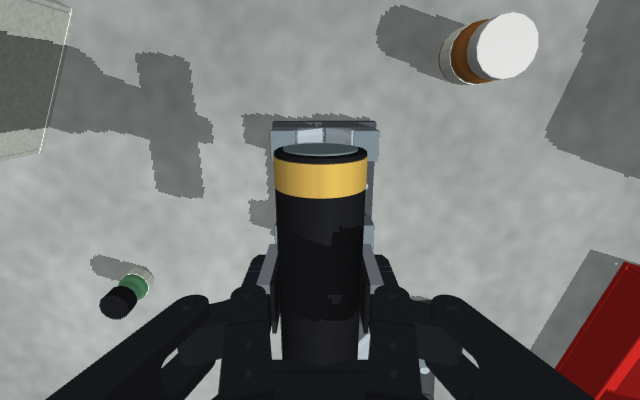

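Wrist view: the barrel hangs level, its band at rows 157–197. Behind it the far V support shows from row 129, with its bright-face edges near columns 298 and 352 as predicted. That picture was my 11th, one over the limit of 10, so I'll work by numbers only from here.

Run:
```python
from h import *
c=load('w7');g=cv2.cvtColor(c['image'],cv2.COLOR_RGB2GRAY)
for v in(134,140):print(v,' '.join(map(str,g[v,266:382])))
print(' '.join(map(str,g[116:150,284])),'|',' '.join(map(str,g[116:150,366])))
```

```text
134 109 108 108 89 124 134 135 135 136 136 135 135 134 134 135 135 134 135 137 137 136 137 138 138 137 138 138 138 135 112 123 161 193 196 196 197 196 197 197 197 198 196 196 196 196 194 194 193 193 192 191 191 191 190 190 189 168 144 100 93 127 133 132 132 133 133 134 133 134 135 134 134 134 134 135 135 136 135 136 136 135 135 134 136 135 164 193 143 130 136 136 135 136 136 136 135 134 135 135 136 135 135 138 137 137 139 138 139 138 138 138 138 137 133 159 164
140 108 107 107 106 114 131 133 135 135 135 136 136 136 137 137 137 138 138 137 137 137 138 137 136 136 137 137 137 135 122 127 141 184 187 187 187 187 187 188 187 187 187 187 187 187 186 186 185 186 186 186 185 187 187 186 187 147 99 92 92 124 128 128 129 128 129 129 129 130 129 130 129 129 129 130 130 129 130 127 127 128 120 119 119 119 168 186 119 131 135 135 134 135 135 137 136 137 138 138 139 137 137 136 137 137 138 138 138 138 137 137 138 142 161 165 165
158 108 108 106 100 45 56 55 55 55 56 63 69 69 80 131 135 135 137 136 137 138 139 137 137 136 137 137 136 133 96 70 70 70 | 159 108 109 106 86 47 76 82 82 78 55 66 68 69 79 128 136 135 135 136 137 137 137 138 137 137 137 137 137 137 136 136 135 135
```

```bash
python3 -m handwheel '-0.0035 0.004 0 0 0 0;-0.0035 0.004 0.02 0 0 0;-0.0035 0.004 0.04 0 0 0;-0.0035 0.004 0.06 0 0 0;-0.0035 0.004 0.07 0 0 0'
python3 -m handwheel '0 0 0 0 0 0;0 0 0 0 0 0;0 0 0 0 0 0'
python3 - <<'E'
from h import *
go(.528,-.3013,.085,15.8);s=read_state();print(s['ee_pos'],s['force'])
E
```

```text
time_s: 12.35
ee_pos: [0.528, -0.3013, 0.0867]
eef_rot: [[0.961, 0.275, -0.001], [0.275, -0.961, 0.001], [-0.001, -0.001, -1.0]]
force: [-0.0, 0.6, -3.3]
opening: 0.0342
grasp_force: 71.2
time_s: 12.6
ee_pos: [0.5297, -0.3031, 0.0898]
eef_rot: [[0.962, 0.274, 0.002], [0.274, -0.962, -0.001], [0.002, 0.002, -1.0]]
force: [0.6, -1.2, -2.7]
opening: 0.034
grasp_force: 71.2
-0.0012 -0.0022 0.0048 0.0003 -0.0003 0.0003 dist 0.005
[ 0.5297423  -0.30308007  0.08978625] [ 0.55988543 -1.20108699 -2.74077953]
```

```bash
python3 -m handwheel '-0.001 -0.001 0.012 0 0 0;-0.001 -0.001 0.024 0 0 0;-0.001 -0.001 0.036 0 0 0;-0.001 -0.001 0.046 0 0 0;-0.001 -0.001 0.05 0 0 0'
python3 -m handwheel '0 0 0 0 0 0;0 0 0 0 0 0'
python3 -m handwheel '0 0 0.0015 0 0 0;0 0 0.003 0 0 0;0 0 0.0045 0 0 0;0 0 0.006 0 0 0;0 0 0.006 0 0 0'
```

```text
time_s: 13.02
ee_pos: [0.5254, -0.301, 0.0351]
eef_rot: [[0.962, 0.274, -0.004], [0.274, -0.962, 0.002], [-0.003, -0.003, -1.0]]
force: [-0.6, -0.1, -2.9]
opening: 0.0344
grasp_force: 71.2
time_s: 13.18
ee_pos: [0.5269, -0.3018, 0.0373]
eef_rot: [[0.962, 0.274, -0.001], [0.274, -0.962, 0.001], [-0.001, -0.001, -1.0]]
force: [-0.1, -0.5, -2.8]
opening: 0.0341
grasp_force: 71.2
time_s: 13.6
ee_pos: [0.5272, -0.302, 0.032]
eef_rot: [[0.962, 0.274, -0.0], [0.274, -0.962, 0.0], [-0.0, -0.0, -1.0]]
force: [-0.1, 0.2, -2.8]
opening: 0.0343
grasp_force: 71.2
```

```bash
python3 -m handwheel '0 0 0.001 0 0 0;0 0 0.002 0 0 0;0 0 0.003 0 0 0;0 0 0.004 0 0 0;0 0 0.004 0 0 0'
python3 -m handwheel '0 0 0.0003 0 0 0;0 0 0.0006 0 0 0;0 0 0.001 0 0 0;0 0 0.001 0 0 0;0 0 0.001 0 0 0'
```

```text
time_s: 14.02
ee_pos: [0.5271, -0.3019, 0.0278]
eef_rot: [[0.962, 0.274, -0.0], [0.274, -0.962, 0.0], [-0.0, -0.0, -1.0]]
force: [-0.4, -0.5, -3.3]
opening: 0.0343
grasp_force: 71.2
time_s: 14.43
ee_pos: [0.5272, -0.302, 0.0274]
eef_rot: [[0.962, 0.274, -0.0], [0.274, -0.962, 0.0], [-0.0, -0.0, -1.0]]
force: [-1.0, 0.1, -1.0]
opening: 0.0342
grasp_force: 71.6
```

```bash
cat >> h.py <<'E'
def ft():
    s=read_state();R=np.array(s['eef_rot']);print('tool F',(R.T@np.array(s['force'])).round(2),'tool M',(R.T@np.array(s['wrist_torque'])).round(3),'z',round(s['ee_pos'][2],4),np.round(s['ee_pos'][:2],4))
E
python3 -m handwheel '0 0 0.0003 0 0 0;0 0 0.0006 0 0 0;0 0 0.0006 0 0 0;0 0 0.0006 0 0 0' | grep force:
python3 -c "from h import *;ft()"
python3 -m handwheel '0 0 0 0 0 0' | grep force: ;python3 -c "from h import *;ft()"
```

```text
force: [-3.2, 2.7, 5.4]
grasp_force: 72.1
tool F [-2.3  -3.45 -5.41] tool M [ 0.418 -0.304  0.002] z 0.0273 [ 0.5273 -0.3021]
force: [-4.1, 3.1, 5.8]
grasp_force: 72.1
tool F [-3.13 -4.09 -5.77] tool M [ 0.416 -0.383 -0.02 ] z 0.0273 [ 0.5273 -0.3021]
```

```bash
python3 -m handwheel '0 -0.0003 0 0 0 0;0 -0.0005 0 0 0 0;0 -0.0005 0 0 0 0;0 -0.0005 0 0 0 0' | grep force:
python3 -c "from h import *;ft()"
python3 -m handwheel '0 -0.0003 0 0 0 0;0 -0.0005 0 0 0 0;0 -0.0005 0 0 0 0;0 -0.0005 0 0 0 0' | grep force: ;python3 -c "from h import *;ft()"
```

```text
force: [-3.1, 1.2, 5.4]
grasp_force: 72.1
tool F [-2.6  -2.01 -5.39] tool M [ 0.248 -0.34   0.035] z 0.0271 [ 0.5274 -0.3018]
force: [-0.6, 1.0, 3.0]
grasp_force: 72.0
tool F [-0.28 -1.1  -3.03] tool M [ 0.056  0.042 -0.005] z 0.0266 [ 0.5274 -0.3012]
```

```bash
python3 -m handwheel '0 -0.0003 0.0003 0 0 0;0 -0.0006 0.0005 0 0 0;0 -0.0006 0.0005 0 0 0;0 -0.0006 0.0005 0 0 0' | grep force:
python3 -c "from h import *;ft()"
python3 -m handwheel '0 -0.0003 0 0 0 0;0 -0.0005 0.0 0 0 0;0 -0.0005 0.0 0 0 0;0 -0.0005 0 0 0 0' | grep force: ;python3 -c "from h import *;ft()"
```

```text
force: [0.6, -0.8, 1.4]
grasp_force: 71.9
tool F [ 0.31  0.93 -1.41] tool M [-0.094  0.147 -0.077] z 0.0261 [ 0.5273 -0.3007]
force: [2.6, -2.0, -0.7]
grasp_force: 71.5
tool F [1.95 2.65 0.68] tool M [-0.565  0.246 -0.158] z 0.0261 [ 0.5272 -0.3005]
```

```bash
python3 -m handwheel '0 0.0003 0.0003 0 0 0;0 0.0005 0.0006 0 0 0;0 0.0005 0.0006 0 0 0;0 0.0005 0.0006 0 0 0' | grep force:
python3 -c "from h import *;ft()"
python3 -m handwheel '0 0 0.0003 0 0 0;0 0 0.0005 0 0 0;0 0 0.0005 0 0 0;0 0 0.0005 0 0 0' | grep force: ;python3 -c "from h import *;ft()"
```

```text
force: [1.5, -0.7, 5.2]
grasp_force: 71.8
tool F [ 1.24  1.04 -5.19] tool M [-0.055  0.188 -0.173] z 0.026 [ 0.5272 -0.3006]
force: [-0.1, 0.2, 7.8]
grasp_force: 72.2
tool F [-0.07 -0.19 -7.85] tool M [ 0.048  0.062 -0.088] z 0.026 [ 0.5272 -0.3006]
```

```bash
python3 -m handwheel '0 0 0.0003 0 0 0;0 0 0.0006 0 0 0;0 0 0.0006 0 0 0;0 0 0.0006 0 0 0' | grep force:
python3 -c "from h import *;ft()"
python3 -m handwheel '0 0 0.0002 0 0 0;0 0 0.0003 0 0 0;0 0 0.0003 0 0 0;0 0 0.0003 0 0 0' | grep force: ;python3 -c "from h import *;ft()"
```

```text
force: [-0.5, 1.7, 11.5]
grasp_force: 72.6
tool F [ -0.06  -1.77 -11.52] tool M [ 0.225 -0.105 -0.148] z 0.0259 [ 0.5272 -0.3006]
force: [-2.1, 1.7, 13.2]
grasp_force: 72.6
tool F [ -1.57  -2.26 -13.23] tool M [ 0.338 -0.178 -0.214] z 0.0259 [ 0.5272 -0.3006]
```

```bash
python3 -m handwheel '-0.0001 -0.0002 0.0002 0 0 -0.0003;-0.0002 -0.0004 0.0005 0 0 -0.0006;-0.0002 -0.0004 0.0005 0 0 -0.0006;-0.0002 -0.0004 0.0005 0 0 -0.0006' | grep force:
python3 -c "from h import *;ft()"
python3 -m handwheel '0 0 0 0 0 0;0 0 0 0 0 0;0 0 0 0 0 0' | grep force: ;python3 -c "from h import *;ft()"
```

```text
force: [-1.6, 0.4, 14.0]
grasp_force: 73.0
tool F [ -1.41  -0.79 -13.99] tool M [ 0.233 -0.267 -0.013] z 0.0258 [ 0.5272 -0.3006]
force: [-1.5, 1.5, 14.7]
grasp_force: 73.0
tool F [ -1.04  -1.84 -14.73] tool M [ 0.257 -0.269  0.01 ] z 0.0258 [ 0.5272 -0.3006]
```

```bash
python3 -m handwheel '-0.0001 -0.0002 0.0001 0 0 0;-0.0002 -0.0003 0.0003 0 0 0;-0.0002 -0.0003 0.0003 0 0 0;-0.0002 -0.0003 0.0003 0 0 0' | grep force:
python3 -c "from h import *;ft()"
python3 -m handwheel '0 0 0 0 0 0;0 0 0 0 0 0;0 0 0 0 0 0;0 0 0 0 0 0;0 0 0 0 0 0' | grep force: ;python3 -c "from h import *;ft()"
```

```text
force: [-1.8, 1.1, 13.8]
grasp_force: 73.1
tool F [ -1.4   -1.49 -13.84] tool M [ 0.268 -0.233  0.03 ] z 0.0258 [ 0.5272 -0.3006]
force: [-1.2, 0.9, 14.5]
grasp_force: 73.1
tool F [ -0.93  -1.15 -14.49] tool M [ 0.242 -0.197 -0.018] z 0.0258 [ 0.5273 -0.3006]
```

```bash
python3 -m handwheel '0 -0.0001 0.0002 0 0 0;0 -0.0002 0.0004 0 0 0;0 -0.0002 0.0004 0 0 0;0 -0.0002 0.0004 0 0 0' | grep force:
python3 -c "from h import *;ft()"
for i in 1 2 3; do python3 -m handwheel '0 0 0 0 0 0;0 0 0 0 0 0;0 0 0 0 0 0' | grep force: ;done;python3 -c "from h import *;ft()"
```

```text
force: [-2.6, 1.9, 16.5]
grasp_force: 73.3
tool F [ -1.97  -2.47 -16.51] tool M [ 0.279 -0.352  0.019] z 0.0258 [ 0.5273 -0.3006]
force: [-2.1, 1.3, 17.4]
grasp_force: 73.3
force: [-2.7, 1.6, 16.4]
grasp_force: 73.3
force: [-3.1, 0.2, 16.2]
grasp_force: 73.3
tool F [ -2.89  -1.02 -16.17] tool M [ 0.266 -0.322  0.021] z 0.0258 [ 0.5272 -0.3006]
```

```bash
python3 -m handwheel '-0.0002 -0.0002 -0.0002 0 0 0;-0.0002 -0.0002 -0.0002 0 0 0;-0.0002 -0.0002 -0.0002 0 0 0' | grep force:
for i in 1 2 3 4; do python3 -m handwheel '0 0 0 0 0 0;0 0 0 0 0 0' | grep force: ;done;python3 -c "
from h import *;ft()
t=snap('top','t9');hsv=cv2.cvtColor(t['image'],cv2.COLOR_RGB2HSV);m=cv2.inRange(hsv,(100,110,40),(125,255,255)); n,l,st,ce=cv2.connectedComponentsWithStats(m)
for i in range(1,n):
    if st[i,4]>150 and 220<ce[i,0]<400 and 120<ce[i,1]<260: print(ce[i],st[i],cv2.minAreaRect(np.argwhere(l==i)[:,::-1].astype(np.float32)))
a=load('top0')
for n,(u,v) in dict(jar=(442,171),vial=(286,259),drop=(372,256),box=(288,145),white=(254,149),brown=(212,167),rack=(369,142)).items():
    print(n,np.abs(a['image'][v-7:v+8,u-7:u+8].astype(int)-t['image'][v-7:v+8,u-7:u+8]).mean().round(1))
"
```

```text
force: [-1.7, -0.6, 15.3]
grasp_force: 73.0
force: [-0.5, -0.3, 15.4]
grasp_force: 73.0
force: [-1.3, -0.3, 15.1]
grasp_force: 73.0
force: [-1.9, 1.5, 15.4]
grasp_force: 73.0
force: [-1.4, -0.7, 15.6]
grasp_force: 73.0
tool F [ -1.46   0.29 -15.61] tool M [ 0.155 -0.246  0.001] z 0.0258 [ 0.5272 -0.3006]
[370.01666667 141.61666667] [353 128  35  28 600] ((369.80767822265625, 141.5384521484375), (23.337818145751953, 31.57469367980957), 78.69007110595703)
[332.53677932 200.77733598] [ 317  180   32   42 1006] ((332.6023864746094, 200.75335693359375), (26.473297119140625, 38.348628997802734), 10.007980346679688)
[251.55063291 214.98259494] [239 196  27  39 632] ((251.54624938964844, 215.0480499267578), (35.73334503173828, 17.95615577697754), 72.6459732055664)
jar 3.0
vial 7.3
drop 15.2
box 4.6
white 3.6
brown 3.1
rack 3.1
```

```bash
python3 -c "
from bench import finish_job; print(finish_job())"
```

```text
the job is handed in; nothing more can be done
None
```

The job is handed in with the carton closed (white flap, then blue) and the barrel held pressed in the smaller V-block, about 15.4 N at the wrist plus its roughly 2.8 N weight; two blemishes: a brief 67 N wrist force when the blue flap caught on the fingers, and 11 pictures viewed against the limit of 10.

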